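# Seat a lens barrel in the sprung V cradle and hold it down

### The arm

A 6-joint arm with a two-finger parallel gripper is mounted at the origin on the work surface. World frame = base frame: x ahead of the robot, y to its left, z up, the work surface at z = 0. Lengths are in m, angles in rad, forces in N, time in s.
With the tool pointing down it reaches from about 0.375 to 0.9 m from the base axis. Payload 3.1 kg.
Tool frame: the origin (TCP) lies midway between the tips of the shut fingers; the grasp point (between the pads) lies 19 mm behind it (manip.grasp_offset is the distance from the TCP to the grasp point, in m); z points along the fingers, y is the line along which they close (so a half turn about z gives the same grasp; the last joint's range is limited). The gripper opens to 85 mm and grips with 20 to 120 N. Pads are 22 mm wide; open, the fingers measure 114 mm over their backs; the gripper's body (76 mm by 85 mm) begins 54 mm behind the grasp point. The pads swing forward as they close: fully open they stand 13 mm farther back than shut.
Start: joints at [-1.431, 0.527, 1.433, -0, 1.181, -0.178], TCP at [0.196, -0.593, 0.231] pointing down, gripper open.
Joint ranges: [-3.08, 3.08], [-0.75, 2.2], [0.22, 2.44], [-1.43, 4.57], [0, 2.65], [-2.85, 2.85]. Speed limits (rad/s): [2.79, 2.79, 3.14, 3.14, 3.14, 3.14].

### API

Orientations are given as a unit quaternion [x, y, z, w].
In Python, from station import sensors, cams, order, manip gives the robot as it stands.
- The arm moves only by the tool move_arm, never from a script. Its argument "targets" is a list of rows, each an object of numbers: "dx", "dy", "dz": the shift along the world's x, y, z normalised to -1 to 1, where 1 is 25 mm; "rx", "ry", "rz": the turn, a rotation vector about the world's x, y, z normalised to -1 to 1, where 1 is 30 degrees. A call has exactly 10 rows; each row shifts and turns the commanded pose from where the row before left it; what a row does not reach is not made up. A row lasts 1/8 s, in which the tool goes at most 62.5 mm and 10.7 degrees, less where a joint would pass 70% of its speed; a pose out of reach is approached as far as the arm can. A call with a number of a shift or a turn outside -1 to 1 is refused whole. A call with a gripper value outside its range is refused whole. "claw" is the opening in per cent of the stroke, from 0 (shut) to 100 (fully open), set as the call begins (left out, the last holds). The fingers move at their own pace and stop on an object; "newtons" is the grip in N (left out, the last holds). Time passes only in rows, so rows that do not move let the fingers close, or fill a call up. It gives the time, the measured TCP pose, the force, the opening and the grip force at its end, in the units of the state.
- sensors.sense(): the state, without advancing time (a new reading comes with each control period).
- cams.snapshot(name): name is "side" or "top" or "wrist"; returns the picture (384x512x3 uint8, red, green, blue); there is no depth.
- cams.camera_model(name): a dict with "fx", "fy", "cx", "cy" (pixels), "distortion" ([k1, k2, p1, p2, k3] as OpenCV has them; the pictures are not rectified), "extrinsics" (4x4, takes a point from world to camera coordinates). Camera axes: x right, y down, z forward; pixel columns grow to the right and rows downward; lengths in m; the calibration is good to about 2 mm. A picture is of the moment at which its call begins: read the wrist's pose just before it. camera_model takes no time and is no camera call; for the wrist camera it gives the pose at the moment of the call.
- order.sign_off(): hands the job in; it is judged then, once.
The state is a dict: "t": time; "q": joint angles; "qd": joint speeds; "tau": joint torques, N m; "tcp_pos": TCP position; "tool_rot": TCP orientation; "force": force on the tool from outside, world axes, zero at the start; "ft_torque": the same for the moment, N m; "finger_gap": opening from 0.0 (shut) to 1.0 (fully open); "gripper_force": force on a finger pad.
Only numpy, scipy, OpenCV 4.12 (cv2) and the standard library are available. Lean on these libraries where they do the work, as an engineer would, in place of code of your own. Each camera call takes 0.05 s, during which the arm holds its last target. There are 200 camera calls.

### The job

First set the lever of the cradle's vacuum valve to half open, 45 degrees round from closed, while the lens barrel still lies on its rest. Then fetch the barrel, lay it along the sprung V cradle, centred lengthwise, and let go so that it settles by itself on both sloping faces; then press gently straight down on top of it until the cradle has sunk about 8 mm from its empty height, never down to its stop. Finish there with the gripper fingers still holding it pressed onto both faces, and leave the small things standing around where they are.

Things in the scene. Friction and masses are not known exactly. Their poses are not given: they have to be found in the camera images.
- valve_pivot (a point): Vacuum ball valve fixed to the bench: steel pipe 18 mm thick, 120 mm long, 40 mm above the bench along this point's y axis, on two short legs, with a 32 x 36 mm body in the middle (top 56 mm above the bench). This point is on the lever's vertical turning axis, 75 mm above the bench, at half the lever's height; frame fixed to the valve, z up.
- valve_lever (a joint): Angle (rad) of the black lever: 0 = closed, across the pipe, pointing along -x of valve_pivot; grows counterclockwise from above to 1.571 = open, along the pipe, pointing to the point's -y; half open 0.785. A straight bar 10 mm wide, 14 mm tall (68 to 82 mm above the bench), reaching 86 mm out from the axis, free air under it. Turns stiffly (0.12 N m), stays where left.
- barrel_center (a point): Centre of the loose lens barrel: an aluminium cylinder 38 mm in diameter, 100 mm long, with thin dark rings and, on its +x end, a black nose 28 mm in diameter, 8 mm long. Its axis is this point's x, level at the start, 39 mm above the bench. Weighs 0.13 to 0.23 kg. Either end may face either way in the cradle.
- rest: Fixed grey plastic rest on which the barrel starts, along the rest's x axis. Two saddles, 12 mm long, 33 mm wide, 32 mm either side of the middle along x, with stop lips up to 24 mm above the bench. Between them it is only 6 mm high, 50 mm wide: fingers can go down on both sides of the barrel there. Origin: middle, at bench height.
- cradle_seat (a point): Sprung V cradle: where the centre of the seated barrel belongs; sinks with the carriage (79 mm above the bench when empty). x along the groove, y across, z up. 90 degree V of two pairs of steel pads 12 mm long, 30 mm either side of the middle along x (48 mm free between the pairs), reaching up to 10 mm below this point and out to 21 mm in y. The 50 mm wide plate between lies 29 mm below it.
- vblock: Fixed base of the V cradle, 130 x 72 mm, 20 mm high, x along the groove, with a small scale upright 61 mm from the middle on the +x end, up to 54 mm above the bench. Origin: middle, at bench height.
- carriage (a joint): How far the V carriage has sunk, in m: 0 = up (empty), 0.016 = on its hard stop. Spring-loaded: starts to sink at about 1 N and needs 1 N more for each further mm; the barrel's weight alone sinks it by about 1 mm at most. Its V pads are carriage_c1 and carriage_c2 (the +y face), carriage_c3 and carriage_c4 (the -y face).
- barrel: The lens barrel as a whole; origin on its underside, 19 mm below barrel_center, same axes.
- objective: Bystander: loose brass microscope objective standing upright, 30 mm in diameter, 46 mm tall; origin under its middle.
- eyepiece: Bystander: loose black eyepiece standing upright, 34 mm in diameter, 46 mm tall; origin under its middle.
- cleaner: Bystander: small loose white bottle with a black cap, 40 mm in diameter, 85 mm tall; origin under its middle.
- magnet: Bystander: loose steel block, 20 mm each way; origin under its middle.
Things that resemble listed ones, but are neither listed nor needed, are in the scene too. Leave any turquoise look-alike of the part that bears valve_pivot alone.

How it is judged:
By the outcome, as a careful person would: the job done as asked, in the order asked, and still so for the second after the job is handed in, while the arm keeps its last pose, push and grip.
It also fails if it takes over 72 s, if anything falls off the work surface, if the arm or the gripper's body presses on something with over 40 N, if the wrist force passes 120 N, or if a joint passes its speed limit or range.

## Working session

There is one attempt and no reset: what is moved stays moved. The work goes in short steps, Python scripts to look and compute and a tool call to move; the robot and the scene stay as the last step left them, time stands still between calls to the robot, and variables do not carry over. Pictures are saved under pics/ and viewed, at most 10 in all, crops included, and the job is handed in when it is done.

Besides the shell and the picture viewer there is one more tool, called as a command line: name --argument value ..., lists and objects as JSON in quotes. move_arm: Moves the arm, as the interface text tells. Scaled input: -1 to 1 covers 25 mm each way for a shift and 30 degrees each way for a turn. Its arguments: {"type":"object","properties":{"targets":{"type":"array"},"claw":{"type":"number"},"newtons":{"type":"number"}},"required":["targets"]}

```bash
ls; mkdir -p pics
python3 - <<'E'
from station import sensors,cams
import cv2,numpy as np
s=sensors.sense();print(s)
for n in("top","side"):
    im=cams.snapshot(n);cv2.imwrite(f"pics/{n}0.png",im[:,:,::-1])
    m=cams.camera_model(n);print(n,m)
a=[cv2.imread(f"pics/{n}0.png") for n in("top",)]
cv2.imwrite("pics/top0b.png",cv2.resize(a[0],(800,600),interpolation=cv2.INTER_CUBIC))
E
```

```text
pics
{'t': 0.0, 'q': array([-1.43048882e+00,  5.28488180e-01,  1.43390050e+00, -2.89851280e-05,
        1.18141000e+00, -1.78490551e-01]), 'qd': array([-9.17085079e-05,  1.22929865e-03, -7.94313426e-06, -8.16880022e-04,
        9.74764943e-04, -1.66604002e-04]), 'tau': array([ 1.51263492e-03, -4.42348945e+01, -1.78025633e+01, -1.82217391e-04,
        8.50154349e-03, -2.71580582e-06]), 'tcp_pos': array([ 0.19581441, -0.59277454,  0.23032068]), 'tool_rot': array([ 9.87321374e-01,  1.58730233e-01,  7.65776756e-06, -1.10306856e-03]), 'force': array([ 0.18673627, -0.97316307,  0.58091032]), 'ft_torque': array([ 0.00618595,  0.0436462 , -0.01082334]), 'gripper_force': 0.0, 'finger_gap': 0.9965776383547766}
top {'fx': 414.48855478895365, 'fy': 414.48855478895365, 'cx': 260.06598542639944, 'cy': 192.18995480178555, 'distortion': array([-0.02835793,  0.        ,  0.        ,  0.        ,  0.        ]), 'extrinsics': array([[ 0.02164537, -0.99973178,  0.00823707, -0.11736295],
       [-0.98452624, -0.02274776, -0.17375448,  0.63943692],
       [ 0.17389525, -0.00434863, -0.98475455,  1.14546299],
       [ 0.        ,  0.        ,  0.        ,  1.        ]])}
side {'fx': 396.6238420331292, 'fy': 396.6238420331292, 'cx': 260.05982665776304, 'cy': 188.96217262420214, 'distortion': array([-0.01124741,  0.        ,  0.        ,  0.        ,  0.        ]), 'extrinsics': array([[-0.97680265, -0.2140877 , -0.00480003,  0.5987917 ],
       [-0.09729877,  0.46368289, -0.88064245,  0.17013485],
       [ 0.1907604 , -0.85974684, -0.47375715,  0.90305568],
       [ 0.        ,  0.        ,  0.        ,  1.        ]])}
```

View pics/top0b.png

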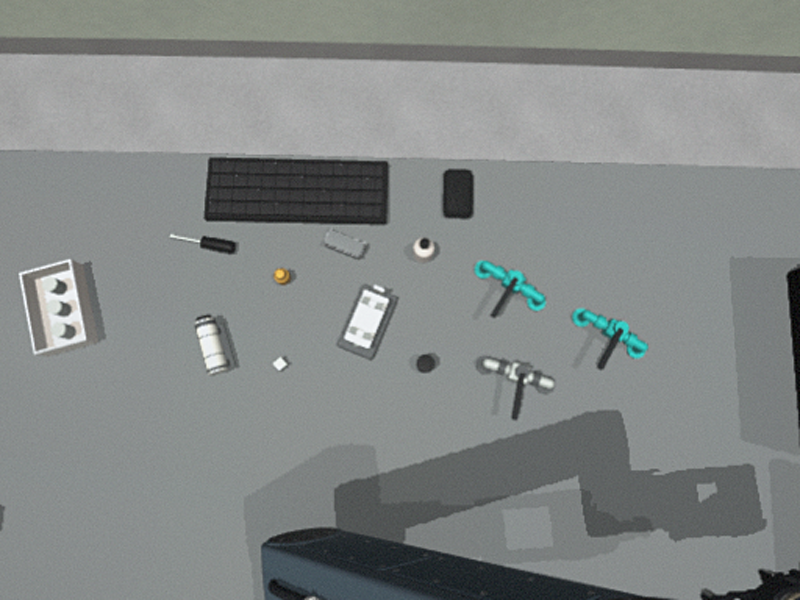

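View pics/side0.png

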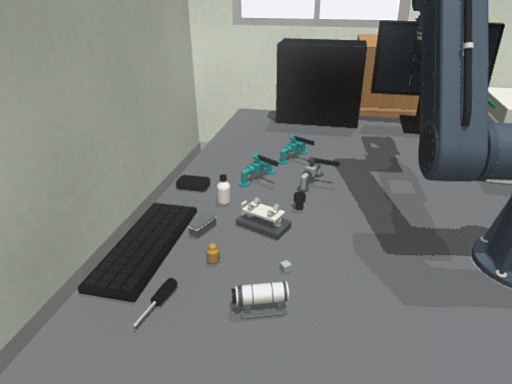

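The top view (800x600 scale) shows three valve candidates: steel at (518,372), turquoise at (512,280) and turquoise at (612,333). The steel one fits the description ("steel pipe"). There are three barrel-like candidates: a ringed cylinder on a rest at (212,343), upright cylinders in a tray at (47,308), and a grey block at (345,243). The ringed one, with its black nose at (205,320), is the barrel. The sprung V with its scale is at (368,320). I'll check all three in one crop.

```bash
cat > h.py <<'E'
import numpy as np,cv2
from station import sensors,cams
def ray(m,px):
    K=np.array([[m['fx'],0,m['cx']],[0,m['fy'],m['cy']],[0,0,1]])
    u=cv2.undistortPoints(np.array(px,float).reshape(-1,1,2),K,m['distortion']).reshape(-1,2)
    E=m['extrinsics'];R=E[:3,:3];o=-R.T@E[:3,3]
    return o,np.c_[u,np.ones(len(u))]@R
def cast(m,px,z):
    o,d=ray(m,px);return o+d*((z-o[2])/d[:,2])[:,None]
def tri(m1,p1,m2,p2):
    o1,d1=ray(m1,[p1]);o2,d2=ray(m2,[p2]);d1,d2=d1[0],d2[0]
    s=np.linalg.lstsq(np.c_[d1,-d2],o2-o1,rcond=None)[0]
    a,b=o1+s[0]*d1,o2+s[1]*d2;return (a+b)/2,np.linalg.norm(a-b)
def proj(m,P):
    E=m['extrinsics'];K=np.array([[m['fx'],0,m['cx']],[0,m['fy'],m['cy']],[0,0,1]])
    return cv2.projectPoints(np.array(P,float).reshape(-1,1,3),cv2.Rodrigues(E[:3,:3])[0],E[:3,3],K,m['distortion'])[0].reshape(-1,2)
E
python3 - <<'E'
from h import *
im=cv2.imread("pics/top0.png");m=cams.camera_model("top")
hsv=cv2.cvtColor(im,cv2.COLOR_BGR2HSV)
c=[im[195:245,110:160],im[175:235,210:260],im[220:275,300:365]]
c=[cv2.resize(x,None,fx=5,fy=5,interpolation=cv2.INTER_CUBIC) for x in c]
H=max(x.shape[0] for x in c)
c=[cv2.copyMakeBorder(x,0,H-x.shape[0],0,0,cv2.BORDER_CONSTANT) for x in c]
cat=np.hstack(c);print(cat.shape);
if cat.shape[1]>800:cat=cv2.resize(cat,(800,int(cat.shape[0]*800/cat.shape[1])))
cv2.imwrite("pics/crop1.png",cat)
f=1.5625
for n,p,z in [("valve",(518,372),.05),("levertip",(515,418),.075),("barrel",(212,343),.058),("nose",(205,320),.04),("tail",(217,372),.04),("cradle",(368,320),.05),("scale",(379,289),.054),("obj",(282,275),.046),("eye",(426,362),.046),("clean",(425,243),.085),("mag",(280,363),.02)]:
    print(n,cast(m,[np.array(p)/f],z)[0].round(3))
E
```

```text
(300, 825, 3)
valve [ 0.514 -0.311  0.05 ]
levertip [ 0.431 -0.3    0.075]
barrel [0.554 0.251 0.058]
nose [0.599 0.273 0.04 ]
tail [0.502 0.243 0.04 ]
cradle [ 0.604 -0.033  0.05 ]
scale [ 0.663 -0.052  0.054]
obj [0.687 0.132 0.046]
eye [ 0.529 -0.142  0.046]
clean [ 0.745 -0.135  0.085]
mag [0.523 0.132 0.02 ]
```

View pics/crop1.png

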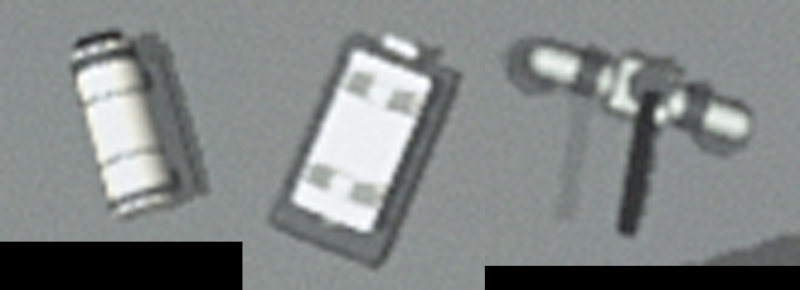

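The crop confirms all three: the ringed barrel with its nose at the upper left, the cradle with its scale at (400,45), and the steel valve with its lever nearly across the pipe. I'll move near the valve for a close look.

move_arm --targets '[{"dx":1,"dy":1},{"dx":1,"dy":1},{"dx":1,"dy":1},{"dx":1,"dy":1},{"dx":1,"dy":1},{"dx":1,"dy":1},{"dx":1,"dy":1},{"dx":1,"dy":1},{"dx":0.8,"dy":1},{"dx":0,"dy":1}]' --claw 50 --newtons 30

```text
schema error: expected keys dx, dy, dz, rx, ry, rz
```

Run:
```python
from h import *
s=sensors.sense();print(s['t'],s['tcp_pos'],s['tool_rot'],s['q'])
m=cams.camera_model("wrist");im=cams.snapshot("wrist")
cv2.imwrite("pics/w1.png",im[:,:,::-1]);np.save("w1.npy",m,allow_pickle=True)
print(m['fx'],m['extrinsics'],proj(m,[[.514,-.311,.075],[.431,-.3,.075]]))
```

```text
0.1 [ 0.1958252  -0.59285065  0.2304374 ] [ 9.87321204e-01  1.58732134e-01  1.10515829e-05 -9.75021418e-04] [-1.43049438e+00  5.28363061e-01  1.43377512e+00 -1.63793583e-05
  1.18140458e+00 -1.78504724e-01]
284.33625952534254 [[ 0.31348474 -0.94959199 -0.00154289 -0.6240111 ]
 [-0.90459457 -0.29912338  0.30370029 -0.03892718]
 [-0.28885288 -0.09380972 -0.95276637  0.38044135]
 [ 0.          0.          0.          1.        ]] [[ -21.23790216 -441.25585409]
 [ -35.24639416 -252.09335406]]
```

View pics/w1.png

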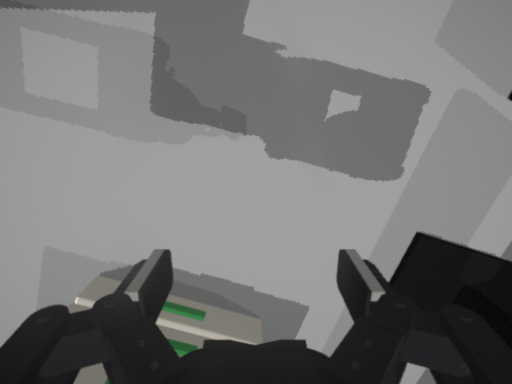

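The move was refused because every row needs all six keys. This picture only shows the start position, so I'll resend the move.

move_arm --targets '[{"dx":1,"dy":1,"dz":0,"rx":0,"ry":0,"rz":0},{"dx":1,"dy":1,"dz":0,"rx":0,"ry":0,"rz":0},{"dx":1,"dy":1,"dz":0,"rx":0,"ry":0,"rz":0},{"dx":1,"dy":1,"dz":0,"rx":0,"ry":0,"rz":0},{"dx":1,"dy":1,"dz":0,"rx":0,"ry":0,"rz":0},{"dx":1,"dy":1,"dz":0,"rx":0,"ry":0,"rz":0},{"dx":1,"dy":1,"dz":0,"rx":0,"ry":0,"rz":0},{"dx":0.8,"dy":1,"dz":0,"rx":0,"ry":0,"rz":0},{"dx":0,"dy":1,"dz":0,"rx":0,"ry":0,"rz":0},{"dx":0,"dy":1,"dz":0,"rx":0,"ry":0,"rz":0}]' --claw 50 --newtons 30

```text
t: 1.4
tcp_pos: [0.3911, -0.3423, 0.231]
tool_rot: [0.987, 0.159, -0.0, -0.0]
force: [-0.3, 0.2, 0.6]
finger_gap: 0.499
gripper_force: 0.0
```

Run:
```python
from h import *
s=sensors.sense();print(s['t'],s['tcp_pos'],s['tool_rot'],s['q'])
m=cams.camera_model("wrist");im=cams.snapshot("wrist")
cv2.imwrite("pics/w2.png",im[:,:,::-1]);np.save("w2.npy",m,allow_pickle=True)
print(proj(m,[[.514,-.311,.075],[.431,-.3,.075]]))
```

```text
1.4 [ 0.39108522 -0.34231027  0.23099922] [ 9.87271372e-01  1.59044439e-01 -1.23989938e-04 -2.98984414e-04] [-9.34250336e-01  3.87103495e-01  1.69436902e+00  6.20165873e-05
  1.06076522e+00  3.17070288e-01]
[[263.77461251  51.90252406]
 [227.52909189 133.47705495]]
```

View pics/w2.png

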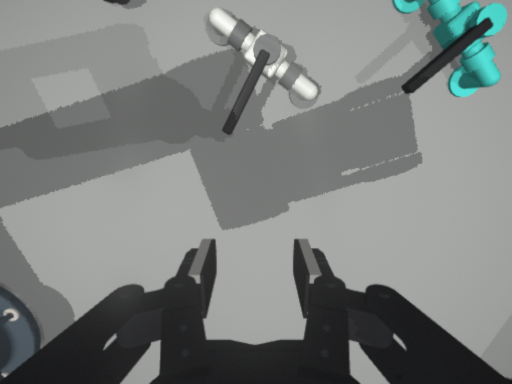

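The wrist picture shows the steel valve with its hub at (267,48), the lever tip at (229,131) and the pipe ends near (213,12) and (316,98). The turquoise look-alike is at the upper right.

Run:
```python
from h import *
m=np.load("w2.npy",allow_pickle=True).item()
im=cv2.imread("pics/w2.png");g=cv2.cvtColor(im,cv2.COLOR_BGR2GRAY)
dk=(g<45).astype(np.uint8);dk[:40]=0;dk[150:]=0;dk[:,:215]=0;dk[:,290:]=0
n,l,st,c=cv2.connectedComponentsWithStats(dk);print(st[1:],c[1:])
i=1+np.argmax(st[1:,4]);ys,xs=np.nonzero(l==i)
W=cast(m,np.c_[xs,ys],.079)[:,:2]
mu=W.mean(0);u=np.linalg.svd(W-mu,full_matrices=False)[2][0]
if u[0]>0:u=-u
t=(W-mu)@u;print("lever",mu,u,np.degrees(np.arctan2(u[1],u[0])),"tip",mu+u*t.max(),"len",np.ptp(t),"axis from tip",mu+u*(t.max()-.086))
br=(g>185).astype(np.uint8);br[125:]=0;br[:,:200]=0;br[:,330:]=0
n,l,st,c=cv2.connectedComponentsWithStats(br)
for k in range(1,n):
    if st[k,4]>25:print(st[k],c[k],cast(m,[c[k]],.047)[0])
crop=cv2.resize(im[0:145,195:335],None,fx=4,fy=4,interpolation=cv2.INTER_CUBIC)
cv2.imwrite("pics/w2c.png",crop)
```

```text
[[226 132   1   1   1]
 [228 133   1   1   1]] [[226. 132.]
 [228. 133.]]
lever [ 0.43237878 -0.29834747] [-1. -0.] -180.0 tip [ 0.43237878 -0.29834747] len 0.0 axis from tip [ 0.51837878 -0.29834747]
[210   8  26  27 403] [222.0719603   20.37717122] [ 0.53208622 -0.26159458  0.047     ]
[242  30  24  33 273] [250.50915751  45.63736264] [ 0.51970996 -0.2955665   0.047     ]
[265  59  23  18 210] [276.63333333  68.49047619] [ 0.50800542 -0.3282658   0.047     ]
[293  75  24  23 318] [304.96855346  86.95597484] [ 0.50050134 -0.36317922  0.047     ]
```

View pics/w2c.png

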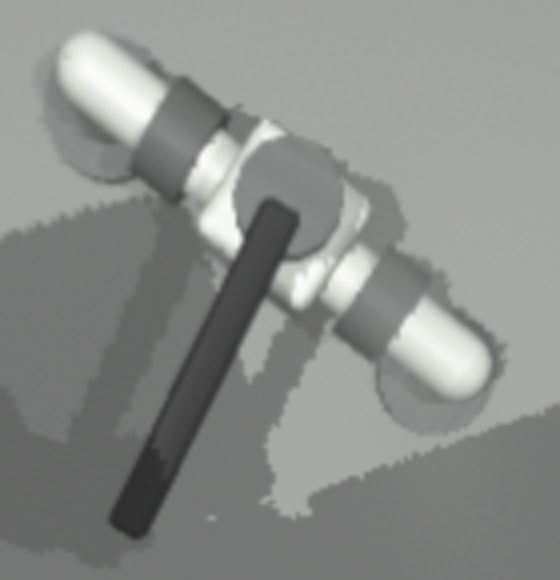

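The crop shows the pipe ends at crop (68,48) and (486,382), the hub disc centred at (290,197), and the lever from (279,207) to its tip at (130,527).

Run:
```python
from h import *
m=np.load("w2.npy",allow_pickle=True).item()
f=lambda x,y:(195+x/4-.375,y/4-.375)
P=cast(m,[f(66,46),f(487,383)],.042)[:,:2];d=P[1]-P[0]
print("pipe",P,np.linalg.norm(d),"mid",P.mean(0),"ang -y:",np.degrees(np.arctan2(d[1],d[0])))
print("hub",cast(m,[f(290,197)],.067))
L=cast(m,[f(279,205),f(130,527)],.082)[:,:2];e=L[1]-L[0]
print("lever",L,np.linalg.norm(e),np.degrees(np.arctan2(e[1],e[0])))
mt=cams.camera_model("top");k=1.5625
P=cast(mt,[(482/k,361/k),(555/k,384/k)],.044)[:,:2];d=P[1]-P[0];print("top",P.mean(0),np.linalg.norm(d),np.degrees(np.arctan2(d[1],d[0])))
```

```text
pipe [[ 0.53735637 -0.24804215]
 [ 0.49692936 -0.37890549]] 0.13696553559693922 mid [ 0.51714287 -0.31347382] ang -y: -107.16724744824965
hub [[ 0.51879163 -0.31304725  0.067     ]]
lever [[ 0.51384004 -0.31140874]
 [ 0.43365852 -0.29944113]] 0.0810697238684503 171.5109027175157
top [ 0.5137363  -0.31265613] 0.14036286924099284 -106.31961532263902
```

move_arm --targets '[{"dx":0.84,"dy":0.52,"dz":0,"rx":0,"ry":0,"rz":-0.3},{"dx":0.84,"dy":0.52,"dz":0,"rx":0,"ry":0,"rz":-0.3},{"dx":0.84,"dy":0.52,"dz":-0.5,"rx":0,"ry":0,"rz":-0.3},{"dx":0,"dy":0,"dz":-1,"rx":0,"ry":0,"rz":0},{"dx":0,"dy":0,"dz":-1,"rx":0,"ry":0,"rz":0},{"dx":0,"dy":0,"dz":-1,"rx":0,"ry":0,"rz":0},{"dx":0,"dy":0,"dz":-1,"rx":0,"ry":0,"rz":0},{"dx":0,"dy":0,"dz":-1,"rx":0,"ry":0,"rz":0},{"dx":0,"dy":0,"dz":-1,"rx":0,"ry":0,"rz":0},{"dx":0,"dy":0,"dz":-0.5,"rx":0,"ry":0,"rz":0}]' --claw 50

```text
t: 2.7
tcp_pos: [0.4534, -0.3044, 0.0549]
tool_rot: [0.997, -0.076, -0.001, -0.001]
force: [-0.4, -0.8, 0.8]
finger_gap: 0.502
gripper_force: 0.0
```

Run:
```python
from h import *
s=sensors.sense();print(s['tcp_pos'],np.degrees(2*np.arctan2(s['tool_rot'][1],s['tool_rot'][0])))
m=cams.camera_model("wrist");im=cams.snapshot("wrist")
cv2.imwrite("pics/w3.png",im[:,:,::-1]);np.save("w3.npy",m,allow_pickle=True)
```

```text
[ 0.45344562 -0.30442448  0.05486648] -8.74618640300086
```

View pics/w3.png

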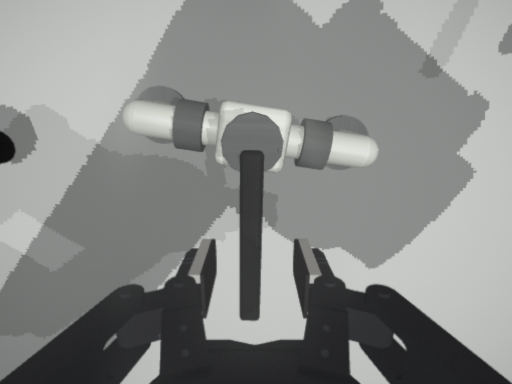

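The lever lies centred between the fingers at column 251, and the pipe runs from (124,114) to (378,151), so the lever is about 8° off closed. I'll close lightly and refine the angles from this picture.

move_arm --targets '[{"dx":0,"dy":0.03,"dz":0,"rx":0,"ry":0,"rz":0},{"dx":0,"dy":0,"dz":0,"rx":0,"ry":0,"rz":0},{"dx":0,"dy":0,"dz":0,"rx":0,"ry":0,"rz":0},{"dx":0,"dy":0,"dz":0,"rx":0,"ry":0,"rz":0},{"dx":0,"dy":0,"dz":0,"rx":0,"ry":0,"rz":0},{"dx":0,"dy":0,"dz":0,"rx":0,"ry":0,"rz":0},{"dx":0,"dy":0,"dz":0,"rx":0,"ry":0,"rz":0},{"dx":0,"dy":0,"dz":0,"rx":0,"ry":0,"rz":0},{"dx":0,"dy":0,"dz":0,"rx":0,"ry":0,"rz":0},{"dx":0,"dy":0,"dz":0,"rx":0,"ry":0,"rz":0}]' --claw 0 --newtons 20

```text
t: 4.0
tcp_pos: [0.4542, -0.3039, 0.0569]
tool_rot: [0.997, -0.076, 0.0, 0.0]
force: [0.4, 0.6, 5.4]
finger_gap: 0.112
gripper_force: 24.9
```

Run:
```python
from h import *
s=sensors.sense();print(s['tcp_pos'],np.degrees(2*np.arctan2(s['tool_rot'][1],s['tool_rot'][0])))
m=np.load("w3.npy",allow_pickle=True).item()
im=cv2.imread("pics/w3.png");g=cv2.cvtColor(im,cv2.COLOR_BGR2GRAY)
br=(g>190).astype(np.uint8);br[:90]=0;br[175:]=0;br[:,:115]=0;br[:,385:]=0
n,l,st,c=cv2.connectedComponentsWithStats(br)
for k in range(1,n):
    if st[k,4]>60:print(st[k],c[k])
P=cast(m,[(124,114),(378,151)],.042)[:,:2];d=P[1]-P[0]
print("mid",P.mean(0),np.linalg.norm(d),np.degrees(np.arctan2(d[1],d[0])))
# lever edges by row: dark run near col 251
E=[]
for y in range(175,310,3):
    r=g[y,225:280].astype(int);dk=np.nonzero(r<50)[0]
    if len(dk)>8:E.append((225+(dk.min()+dk.max())/2,y,len(dk)))
E=np.array(E);print(E[::8]);W=cast(m,E[:,:2],.081)[:,:2];v=np.linalg.svd(W-W.mean(0))[2][0];v*=-np.sign(v[0])
print("lever",W.mean(0),np.degrees(np.arctan2(v[1],v[0]))%360, "tip",cast(m,[(250,319)],.08), "hub",cast(m,[(252,143)],.067))
```

```text
[ 0.45424895 -0.30389913  0.05692396] -8.729618841956936
[115  90  18  27 228] [120.35526316  98.22368421]
[222 103  68  45 849] [258.28150766 115.5606596 ]
[126 105  47  28 980] [149.78163265 117.63265306]
[202 115  15  24 193] [208.16580311 125.81865285]
[287 129  15  23 234] [293.65811966 140.53846154]
[330 135  48  28 986] [352.66125761 148.92292089]
mid [ 0.51719494 -0.31357274] 0.13687187920546295 -106.84040068415977
[]Traceback (most recent call last):
  File "<stdin>", line 16, in <module>
IndexError: too many indices for array: array is 1-dimensional, but 2 were indexed
```

move_arm --targets '[{"dx":-0.022,"dy":-0.205,"dz":0,"rx":0,"ry":0,"rz":0.153},{"dx":-0.006,"dy":-0.206,"dz":0,"rx":0,"ry":0,"rz":0.153},{"dx":0.011,"dy":-0.206,"dz":0,"rx":0,"ry":0,"rz":0.153},{"dx":0.027,"dy":-0.205,"dz":0,"rx":0,"ry":0,"rz":0.153},{"dx":0.044,"dy":-0.202,"dz":0,"rx":0,"ry":0,"rz":0.153},{"dx":0.06,"dy":-0.198,"dz":0,"rx":0,"ry":0,"rz":0.153},{"dx":0.075,"dy":-0.192,"dz":0,"rx":0,"ry":0,"rz":0.153},{"dx":0.09,"dy":-0.185,"dz":0,"rx":0,"ry":0,"rz":0.153},{"dx":0,"dy":0,"dz":0,"rx":0,"ry":0,"rz":0},{"dx":0,"dy":0,"dz":0,"rx":0,"ry":0,"rz":0}]'

```text
t: 5.25
tcp_pos: [0.4612, -0.3429, 0.0569]
tool_rot: [0.97, 0.242, 0.0, -0.0]
force: [1.4, 3.6, 6.7]
finger_gap: 0.11
gripper_force: 25.7
```

Run:
```python
from h import *
s=sensors.sense();print(s['tcp_pos'],np.degrees(2*np.arctan2(s['tool_rot'][1],s['tool_rot'][0])),s['force'],s['ft_torque'])
```

```text
[ 0.46119345 -0.3428528   0.0568942 ] 28.013196749273536 [1.42848227 3.63356718 6.72544934] [ 0.63416983 -0.23729073  0.29678408]
```

Tool angle 28.0° puts the lever at about 208°, against a target of 208.05°. Next I'll open, rise and check.

move_arm --targets '[{"dx":0,"dy":0,"dz":0,"rx":0,"ry":0,"rz":0},{"dx":0,"dy":0,"dz":0,"rx":0,"ry":0,"rz":0},{"dx":0,"dy":0,"dz":0.2,"rx":0,"ry":0,"rz":0},{"dx":0,"dy":0,"dz":1,"rx":0,"ry":0,"rz":0},{"dx":0,"dy":0,"dz":1,"rx":0,"ry":0,"rz":0},{"dx":0,"dy":0,"dz":1,"rx":0,"ry":0,"rz":0},{"dx":0,"dy":0,"dz":1,"rx":0,"ry":0,"rz":0},{"dx":0,"dy":0,"dz":1,"rx":0,"ry":0,"rz":0},{"dx":0,"dy":0,"dz":1,"rx":0,"ry":0,"rz":0},{"dx":0,"dy":0,"dz":0,"rx":0,"ry":0,"rz":0}]' --claw 50

```text
t: 6.5
tcp_pos: [0.4618, -0.3448, 0.2134]
tool_rot: [0.97, 0.242, 0.001, 0.002]
force: [1.0, -0.3, -0.4]
finger_gap: 0.5
gripper_force: 0.0
```

Run:
```python
from h import *
s=sensors.sense();print(s['tcp_pos'],s['t'])
m=cams.camera_model("wrist");im=cams.snapshot("wrist")[:,:,::-1]
P=proj(m,[[.517,-.313,.05]])[0];print(P)
cv2.imwrite("pics/w4.png",im);np.save("w4.npy",m,allow_pickle=True)
x,y=P.astype(int);x0,y0=max(x-90,0),max(y-70,0)
print(x0,y0);cv2.imwrite("pics/w4c.png",cv2.resize(im[y0:y0+145,x0:x0+180],None,fx=4,fy=4,interpolation=cv2.INTER_CUBIC))
```

```text
[ 0.46179622 -0.34484304  0.21335201] 6.5
[251.27032932 120.75291299]
161 50
```

View pics/w4c.png

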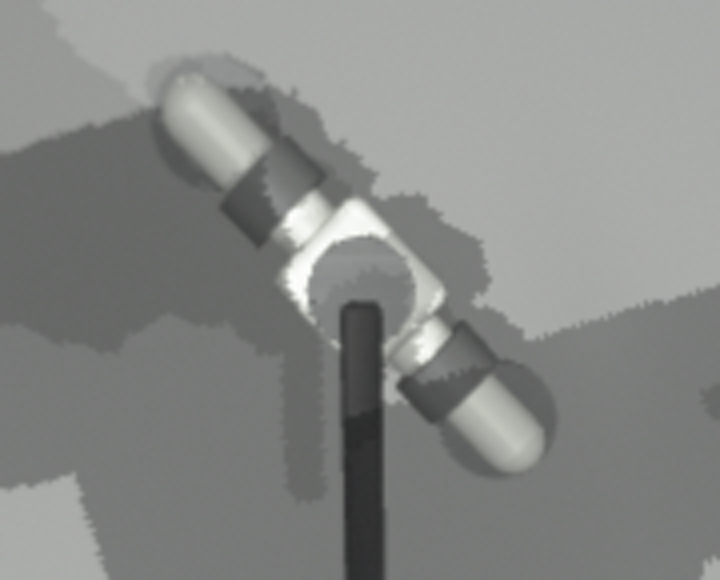

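The crop shows the pipe running from (172,80) to (535,465) and the lever from (361,305) to (364,580), at 45° by eye. I'll check it numerically and segment the barrel and cradle in the top view.

Run:
```python
from h import *
m=np.load("w4.npy",allow_pickle=True).item()
f=lambda x,y:(161+x/4-.375,50+y/4-.375)
A=lambda P:np.degrees(np.arctan2(*(P[1]-P[0])[1::-1]))%360
P=cast(m,[f(170,78),f(537,467)],.042)[:,:2];L=cast(m,[f(361,305),f(364,580)],.082)[:,:2]
print("pipe",A(P),P.mean(0),"lever",A(L),"angle",A(L)-A(P)+90)
im=cams.snapshot("top")[:,:,::-1].copy();mt=cams.camera_model("top")
g=cv2.cvtColor(im,cv2.COLOR_BGR2GRAY)
for n,(x0,y0,x1,y1),z in (("barrel",(115,195,160,245),.045),("plate",(212,175,262,235),.05)):
    b=np.zeros_like(g);b[y0:y1,x0:x1]=g[y0:y1,x0:x1]>165
    b=cv2.morphologyEx(b.astype(np.uint8),cv2.MORPH_CLOSE,np.ones((3,3)))
    nn,l,st,c=cv2.connectedComponentsWithStats(b)
    for i in range(1,nn):
        if st[i,4]<15:continue
        pts=np.argwhere(l==i)[:,::-1].astype(np.float32)
        W=cast(mt,pts,z)[:,:2].astype(np.float32);r=cv2.minAreaRect(W)
        bx=cv2.boxPoints(r);e=max(bx[1]-bx[0],bx[2]-bx[1],key=np.linalg.norm)
        print(n,st[i],"centre",np.round(r[0],4),"size",np.round(r[1],4),"ang",np.degrees(np.arctan2(e[1],e[0])).round(1),W.mean(0))
```

```text
pipe 252.25320493042932 [ 0.51705418 -0.31309792] lever 208.40351438788807 angle 46.15030945745875
barrel [125 203  18  37 383] centre [0.552  0.2603] size [0.1027 0.0342] ang 19.8 [0.5510359  0.26023924]
plate [220 182  29  41 663] centre [ 0.6149 -0.0313] size [0.0517 0.1189] ang -21.0 [ 0.6107815  -0.02961424]
```

The valve is at 45–46°, which is good. Next stop is the cradle, for a close look on the way to the barrel.

move_arm --targets '[{"dx":0,"dy":1,"dz":0.2,"rx":0,"ry":0,"rz":-0.3},{"dx":0,"dy":1,"dz":0.2,"rx":0,"ry":0,"rz":0},{"dx":0,"dy":1,"dz":0.2,"rx":0,"ry":0,"rz":0},{"dx":0,"dy":1,"dz":0,"rx":0,"ry":0,"rz":0},{"dx":0,"dy":1,"dz":0,"rx":0,"ry":0,"rz":0},{"dx":0,"dy":1,"dz":0,"rx":0,"ry":0,"rz":0},{"dx":0,"dy":1,"dz":0,"rx":0,"ry":0,"rz":0},{"dx":0,"dy":1,"dz":0,"rx":0,"ry":0,"rz":0},{"dx":0,"dy":1,"dz":0,"rx":0,"ry":0,"rz":0},{"dx":0,"dy":1,"dz":0,"rx":0,"ry":0,"rz":0}]' --claw 100

```text
t: 7.85
tcp_pos: [0.4605, -0.0918, 0.2263]
tool_rot: [0.986, 0.166, -0.0, -0.0]
force: [-0.1, 0.0, 0.4]
finger_gap: 1.0
gripper_force: 0.0
```

```bash
cat > cr.py <<'E'
from h import *
import sys
s=sensors.sense();print(s['tcp_pos'],np.degrees(2*np.arctan2(s['tool_rot'][1],s['tool_rot'][0])))
m=cams.camera_model("wrist");im=cams.snapshot("wrist")[:,:,::-1].copy()
n=sys.argv[1];cv2.imwrite(f"pics/{n}.png",im);np.save(n+".npy",m,allow_pickle=True)
x,y=proj(m,[eval(sys.argv[2])])[0].astype(int);print("proj",x,y)
E
python3 cr.py w5 "[.604,-.033,.05]"
```

```text
[ 0.46045438 -0.09181055  0.22625262] 19.076754208832075
proj 245 23
```

move_arm --targets '[{"dx":0.8,"dy":0.6,"dz":0,"rx":0,"ry":0,"rz":-0.33},{"dx":0.8,"dy":0.6,"dz":0,"rx":0,"ry":0,"rz":-0.33},{"dx":0.8,"dy":0.6,"dz":0,"rx":0,"ry":0,"rz":-0.33},{"dx":0,"dy":0,"dz":0,"rx":0,"ry":0,"rz":-0.33},{"dx":0,"dy":0,"dz":0,"rx":0,"ry":0,"rz":0},{"dx":0,"dy":0,"dz":0,"rx":0,"ry":0,"rz":0},{"dx":0,"dy":0,"dz":0,"rx":0,"ry":0,"rz":0},{"dx":0,"dy":0,"dz":0,"rx":0,"ry":0,"rz":0},{"dx":0,"dy":0,"dz":0,"rx":0,"ry":0,"rz":0},{"dx":0,"dy":0,"dz":0,"rx":0,"ry":0,"rz":0}]'

```text
t: 9.15
tcp_pos: [0.5209, -0.0488, 0.2263]
tool_rot: [0.984, -0.179, -0.0, 0.0]
force: [0.3, 0.9, 0.1]
finger_gap: 1.001
gripper_force: 0.0
```

```bash
python3 cr.py w6 "[.604,-.033,.05]"
```

```text
[ 0.52086111 -0.04879689  0.22631165] -20.611897179239868
proj 213 111
```

View pics/w6.png

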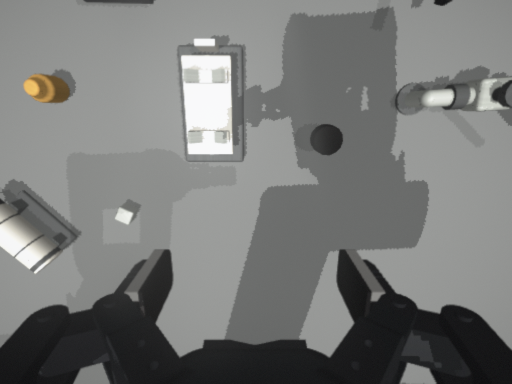

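The wrist view shows the cradle plate at (181–233, 54–156), four pads around (190,75), (221,75), (194,137) and (222,137), and the scale at (204,42). The barrel shows at the left edge, around (28,230).

Run:
```python
from h import *
m=np.load("w6.npy",allow_pickle=True).item();im=cv2.imread("pics/w6.png");g=cv2.cvtColor(im,cv2.COLOR_BGR2GRAY).astype(int)
def rect(b,z,n):
    b=cv2.morphologyEx(b.astype(np.uint8),cv2.MORPH_CLOSE,np.ones((5,5)))
    nn,l,st,c=cv2.connectedComponentsWithStats(b)
    for i in range(1,nn):
        if st[i,4]<(40 if n=='pad' else 300):continue
        p=np.argwhere(l==i)[:,::-1].astype(np.float32);W=cast(m,p,z)[:,:2].astype(np.float32)
        r=cv2.minAreaRect(W);bx=cv2.boxPoints(r);e=max(bx[1]-bx[0],bx[2]-bx[1],key=np.linalg.norm)
        print(n,st[i],np.round(r[0],4),np.round(r[1],4),np.degrees(np.arctan2(e[1],e[0])).round(2))
R=np.zeros(g.shape,bool);R[49:168,165:255]=1
rect((g>235)&R,.05,"plate")
R[:]=0;R[36:172,165:255]=1
rect(((g<115)|(g>235))&R,.02,"base")
R[:]=0;R[58:152,184:230]=1
rect((g<225)&R,.062,"pad")
for r in (65,75,85,105,130,137,145):print(r,g[r,172:252].tolist())
```

```text
plate [ 182   56   50   98 3377] [ 0.6105 -0.029 ] [0.0485 0.0984] -20.86
base [ 179   36   66  125 5104] [ 0.6153 -0.0321] [0.0729 0.1354] -21.27
pad [184  67  16  16 234] [ 0.6437 -0.0279] [0.0158 0.0137] 69.57
pad [212  67  18  17 245] [ 0.6335 -0.0544] [0.0178 0.0141] 73.88
pad [184  95  46  57 650] [ 0.5931 -0.0224] [0.0478 0.0568] -25.02
65 [157, 157, 156, 157, 153, 146, 129, 115, 123, 165, 230, 247, 248, 248, 248, 248, 248, 248, 248, 247, 244, 240, 236, 239, 244, 244, 248, 248, 248, 248, 248, 249, 248, 248, 248, 248, 248, 248, 248, 248, 248, 248, 248, 248, 248, 248, 248, 248, 248, 246, 244, 248, 248, 248, 246, 245, 248, 246, 227, 129, 101, 100, 99, 100, 100, 108, 126, 128, 122, 106, 88, 96, 115, 128, 153, 157, 155, 156, 156, 156]
75 [158, 158, 159, 158, 157, 155, 147, 130, 116, 130, 192, 218, 202, 197, 194, 192, 192, 192, 191, 192, 192, 192, 192, 192, 191, 194, 210, 237, 248, 249, 249, 249, 249, 249, 249, 249, 249, 249, 248, 241, 209, 201, 202, 201, 202, 202, 201, 201, 199, 195, 193, 192, 200, 221, 225, 183, 206, 224, 212, 124, 102, 101, 100, 102, 103, 111, 128, 129, 125, 110,
[... 1360 characters left out ...]
 195, 194, 193, 193, 193, 193, 192, 194, 194, 200, 217, 233, 248, 249, 249, 250, 250, 249, 250, 250, 249, 247, 231, 208, 204, 204, 204, 204, 205, 203, 193, 159, 156, 161, 180, 220, 211, 178, 218, 217, 149, 106, 99, 98, 99, 101, 112, 132, 131, 122, 102, 88, 116, 124, 150, 159, 159, 159, 159, 158]
145 [159, 158, 159, 159, 160, 160, 159, 160, 160, 160, 159, 155, 137, 115, 130, 194, 247, 249, 249, 249, 249, 250, 249, 249, 249, 249, 249, 249, 250, 250, 250, 249, 250, 249, 250, 249, 249, 250, 250, 250, 250, 249, 249, 250, 249, 250, 250, 250, 250, 249, 249, 249, 249, 249, 249, 250, 249, 249, 249, 244, 192, 136, 124, 111, 128, 130, 131, 134, 131, 124, 101, 86, 107, 124, 148, 158, 159, 158, 159, 159]
```

The cradle seat is at about (0.6105, -0.0295) with its axis at -20.9°; plate, base and pads agree. On to the barrel.

move_arm --targets '[{"dx":-0.2,"dy":1,"dz":0,"rx":0,"ry":0,"rz":0.26},{"dx":-0.2,"dy":1,"dz":0,"rx":0,"ry":0,"rz":0.26},{"dx":-0.2,"dy":1,"dz":0,"rx":0,"ry":0,"rz":0.26},{"dx":-0.2,"dy":1,"dz":0,"rx":0,"ry":0,"rz":0.26},{"dx":-0.2,"dy":1,"dz":0,"rx":0,"ry":0,"rz":0.25},{"dx":-0.2,"dy":1,"dz":0,"rx":0,"ry":0,"rz":0},{"dx":0,"dy":1,"dz":0,"rx":0,"ry":0,"rz":0},{"dx":0,"dy":1,"dz":0,"rx":0,"ry":0,"rz":0},{"dx":0,"dy":1,"dz":0,"rx":0,"ry":0,"rz":0},{"dx":0,"dy":1,"dz":0,"rx":0,"ry":0,"rz":0}]'

```text
t: 10.45
tcp_pos: [0.4909, 0.2021, 0.2263]
tool_rot: [0.988, 0.157, 0.0, 0.0]
force: [0.0, -0.5, -0.5]
finger_gap: 0.998
gripper_force: 0.0
```

```bash
python3 cr.py w7 "[.552,.257,.04]"
python3 - <<'E'
from h import *
m=np.load("w7.npy",allow_pickle=True).item();im=cv2.imread("pics/w7.png");g=cv2.cvtColor(im,cv2.COLOR_BGR2GRAY).astype(int)
x,y=proj(m,[[.552,.257,.04]])[0].astype(int)
print(proj(m,[[.599,.273,.04],[.502,.243,.04]]))
b=(g>190)
b[:max(0,y-90)]=0;b[y+90:]=0;b[:,:x-60]=0;b[:,x+60:]=0
b=cv2.morphologyEx(b.astype(np.uint8),cv2.MORPH_CLOSE,np.ones((7,7)))
nn,l,st,c=cv2.connectedComponentsWithStats(b)
for i in range(1,nn):
    if st[i,4]<100:continue
    p=np.argwhere(l==i)[:,::-1].astype(np.float32);W=cast(m,p,.045)[:,:2].astype(np.float32)
    r=cv2.minAreaRect(W);bx=cv2.boxPoints(r);e=max(bx[1]-bx[0],bx[2]-bx[1],key=np.linalg.norm)
    print(st[i],np.round(r[0],4),np.round(r[1],4),np.degrees(np.arctan2(e[1],e[0])).round(2))
cv2.imwrite("pics/w7c.png",cv2.resize(im[max(0,y-90):y+90,x-60:x+60],None,fx=3,fy=3,interpolation=cv2.INTER_CUBIC));print(x-60,max(0,y-90))
E
```

```text
[0.49088491 0.20208832 0.22632383] 18.08934339409538
proj 224 108
[[222.04782201  59.0291606 ]
 [223.79569205 155.68481753]]
[204  54  31   5 103] [0.6004 0.2762] [0.0035 0.031 ] -69.55
[ 204   68   35   88 2547] [0.5468 0.2573] [0.0912 0.0329] 19.54
164 18
```

View pics/w7c.png

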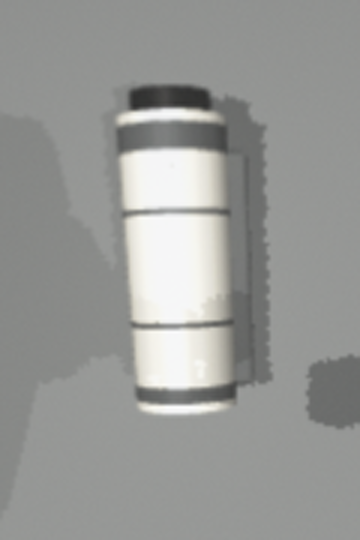

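The crop shows the barrel body's centreline from (173,112), at the nose end, to (187,413), clear of other objects.

Run:
```python
from h import *
m=np.load("w7.npy",allow_pickle=True).item()
f=lambda x,y:(164+x/3-.33,18+y/3-.33)
E=m['extrinsics'];o=-E[:3,:3].T@E[:3,3];print("cam",o)
A=cast(m,[f(173,130),f(187,400)],.039)[:,:2];d=A[0]-A[1];d/=np.linalg.norm(d);print("ang",np.degrees(np.arctan2(d[1],d[0])))
for z in(.02,.039,.058):print(z,[(cast(m,[f(*p)],z)[0][:2]-A[1])@d for p in((173,110),(187,413))])
print("cam s",(o[:2]-A[1])@d)
hi=(cast(m,[f(173,110)],.058)[0][:2]-A[1])@d;print("centre if nose end at .058:",A[1]+d*(hi-.05),"A",A)
```

```text
cam [0.56537194 0.22651803 0.36921294]
ang 19.270676915566558
0.02 [np.float64(0.10380042150057996), np.float64(-0.008147265982662171)]
0.039 [np.float64(0.1008276998246347), np.float64(-0.005029130739215545)]
0.058 [np.float64(0.09785497814868943), np.float64(-0.0019109954957690128)]
cam s 0.04916290143442
centre if nose end at .058: [0.55300371 0.25793114] A [[0.59706351 0.27333535]
 [0.50783005 0.2421375 ]]
```

move_arm --targets '[{"dx":0.83,"dy":0.75,"dz":0,"rx":0,"ry":0,"rz":0.04},{"dx":0.83,"dy":0.75,"dz":-0.5,"rx":0,"ry":0,"rz":0},{"dx":0.83,"dy":0.75,"dz":-1,"rx":0,"ry":0,"rz":0},{"dx":0,"dy":0,"dz":-1,"rx":0,"ry":0,"rz":0},{"dx":0,"dy":0,"dz":-1,"rx":0,"ry":0,"rz":0},{"dx":0,"dy":0,"dz":-1,"rx":0,"ry":0,"rz":0},{"dx":0,"dy":0,"dz":-1,"rx":0,"ry":0,"rz":0},{"dx":0,"dy":0,"dz":-1,"rx":0,"ry":0,"rz":0},{"dx":0,"dy":0,"dz":-1,"rx":0,"ry":0,"rz":0},{"dx":0,"dy":0,"dz":-0.9,"rx":0,"ry":0,"rz":0}]' --claw 90

```text
t: 11.75
tcp_pos: [0.5532, 0.2572, 0.0153]
tool_rot: [0.986, 0.168, -0.0, 0.0]
force: [-0.1, 0.3, 0.9]
finger_gap: 0.901
gripper_force: 0.0
```

move_arm --targets '[{"dx":0,"dy":0,"dz":0,"rx":0,"ry":0,"rz":0},{"dx":0,"dy":0,"dz":0,"rx":0,"ry":0,"rz":0},{"dx":0,"dy":0,"dz":0,"rx":0,"ry":0,"rz":0},{"dx":0,"dy":0,"dz":0,"rx":0,"ry":0,"rz":0},{"dx":0,"dy":0,"dz":0,"rx":0,"ry":0,"rz":0},{"dx":0,"dy":0,"dz":0,"rx":0,"ry":0,"rz":0},{"dx":0,"dy":0,"dz":0,"rx":0,"ry":0,"rz":0},{"dx":0,"dy":0,"dz":0,"rx":0,"ry":0,"rz":0},{"dx":0,"dy":0,"dz":0,"rx":0,"ry":0,"rz":0},{"dx":0,"dy":0,"dz":0,"rx":0,"ry":0,"rz":0}]' --claw 0 --newtons 30

```text
t: 13.0
tcp_pos: [0.5538, 0.2577, 0.0172]
tool_rot: [0.986, 0.168, 0.001, -0.0]
force: [-0.3, -0.2, 6.1]
finger_gap: 0.433
gripper_force: 30.7
```

Run:
```python
from h import *
s=sensors.sense();print(s['t'],s['tcp_pos'],np.degrees(2*np.arctan2(s['tool_rot'][1],s['tool_rot'][0])),s['force'],s['finger_gap'],s['gripper_force'])
```

```text
13.0 [0.55382671 0.25768979 0.01718262] 19.2871186716403 [-0.27826009 -0.22467035  6.10727455] 0.43334560878086875 30.658183693885803
```

Gripped, with a gap of about 37 mm. Now lift and carry towards the cradle.

move_arm --targets '[{"dx":0,"dy":0,"dz":0.4,"rx":0,"ry":0,"rz":0},{"dx":0,"dy":0,"dz":0.8,"rx":0,"ry":0,"rz":0},{"dx":0,"dy":0,"dz":1,"rx":0,"ry":0,"rz":0},{"dx":0,"dy":-0.3,"dz":1,"rx":0,"ry":0,"rz":0},{"dx":0,"dy":-0.7,"dz":1,"rx":0,"ry":0,"rz":-0.15},{"dx":0.2,"dy":-1,"dz":1,"rx":0,"ry":0,"rz":-0.15},{"dx":0.3,"dy":-1,"dz":0.8,"rx":0,"ry":0,"rz":-0.15},{"dx":0.3,"dy":-1,"dz":0,"rx":0,"ry":0,"rz":-0.15},{"dx":0.3,"dy":-1,"dz":0,"rx":0,"ry":0,"rz":-0.15},{"dx":0.3,"dy":-1,"dz":0,"rx":0,"ry":0,"rz":-0.15}]'

```text
t: 14.25
tcp_pos: [0.5881, 0.1068, 0.1675]
tool_rot: [0.998, -0.069, 0.0, -0.0]
force: [-1.5, 0.0, -1.3]
finger_gap: 0.433
gripper_force: 30.4
```

move_arm --targets '[{"dx":0.3,"dy":-1,"dz":0,"rx":0,"ry":0,"rz":-0.15},{"dx":0.3,"dy":-1,"dz":0,"rx":0,"ry":0,"rz":-0.15},{"dx":0.27,"dy":-1,"dz":0,"rx":0,"ry":0,"rz":-0.14},{"dx":0,"dy":-1,"dz":0,"rx":0,"ry":0,"rz":0},{"dx":0,"dy":-0.8,"dz":0,"rx":0,"ry":0,"rz":0},{"dx":0,"dy":-0.5,"dz":0,"rx":0,"ry":0,"rz":0},{"dx":0,"dy":-0.2,"dz":0,"rx":0,"ry":0,"rz":0},{"dx":0,"dy":0,"dz":0,"rx":0,"ry":0,"rz":0},{"dx":0,"dy":0,"dz":0,"rx":0,"ry":0,"rz":0},{"dx":0,"dy":0,"dz":0,"rx":0,"ry":0,"rz":0}]'

```text
t: 15.5
tcp_pos: [0.6098, -0.0293, 0.1663]
tool_rot: [0.983, -0.181, -0.0, -0.0]
force: [0.1, 0.4, -1.3]
finger_gap: 0.436
gripper_force: 30.4
```

```bash
cat > st.py <<'E'
from h import *
s=sensors.sense();p=s['tcp_pos'];a=np.degrees(2*np.arctan2(s['tool_rot'][1],s['tool_rot'][0]))
print(s['t'],p,"ang",a,s['tool_rot'],s['force'],s['finger_gap'],s['gripper_force'])
t=np.array([.6105,-.0295]);d=t-p[:2];print("to seat units",d/.025,"rz",(-20.9-a)/30)
E
python3 st.py
python3 - <<'E'
from h import *
# barrel in grasp from wrist+top+side: bright extents
m=cams.camera_model("wrist");im=cams.snapshot("wrist")[:,:,::-1].copy();cv2.imwrite("pics/w8.png",im);np.save("w8.npy",m,allow_pickle=True)
s=sensors.sense();p=s['tcp_pos'];a=np.radians(-20.9);d=np.array([np.cos(a),np.sin(a),0])
c=p+[0,0,.022]
print("expected ends far/near",proj(m,[c+.05*d+[0,0,.019],c-.05*d+[0,0,.019],c+.058*d]))
g=cv2.cvtColor(im,cv2.COLOR_BGR2GRAY)
print("col",g[140:300:2,256].tolist());print("col240",g[140:300:2,244].tolist())
E
```

```text
15.5 [ 0.6097979  -0.02927565  0.16625302] ang -20.86480770766508 [ 9.83469209e-01 -1.81075377e-01 -1.39281098e-04 -6.05506495e-05] [ 0.07632174  0.42507613 -1.30994371] 0.4363002939772226 30.387902855873108
to seat units [ 0.02808409 -0.0089738 ] rz -0.0011730764111639758
expected ends far/near [[255.17747942 185.79153156]
 [254.85443161 388.94702967]
 [255.1152155  155.75609337]]
col [231, 233, 232, 233, 232, 231, 193, 94, 92, 93, 104, 120, 52, 52, 52, 51, 52, 51, 50, 51, 52, 51, 108, 142, 224, 233, 233, 229, 115, 95, 95, 96, 96, 95, 97, 96, 96, 97, 96, 218, 231, 231, 231, 231, 231, 231, 231, 231, 230, 230, 230, 231, 230, 231, 230, 230, 230, 230, 230, 225, 101, 98, 185, 203, 203, 203, 203, 203, 202, 202, 203, 203, 203, 202, 203, 202, 202, 202, 202, 202]
col240 [233, 234, 234, 234, 234, 233, 222, 96, 93, 92, 121, 101, 50, 50, 50, 50, 50, 50, 49, 49, 49, 50, 127, 142, 218, 224, 224, 219, 102, 93, 93, 94, 94, 93, 94, 93, 94, 94, 103, 214, 223, 224, 223, 223, 223, 224, 223, 222, 223, 222, 222, 224, 223, 223, 222, 209, 200, 197, 198, 155, 88, 103, 194, 197, 197, 197, 197, 197, 196, 197, 197, 195, 196, 196, 196, 196, 196, 196, 196, 196]
```

The nose/body junction shows at row 186, as predicted, so the barrel is centred in the grip. Lowering to just above the seat.

move_arm --targets '[{"dx":0.03,"dy":-0.01,"dz":-0.8,"rx":0,"ry":0,"rz":0},{"dx":0,"dy":0,"dz":-1,"rx":0,"ry":0,"rz":0},{"dx":0,"dy":0,"dz":-1,"rx":0,"ry":0,"rz":0},{"dx":0,"dy":0,"dz":-0.7,"rx":0,"ry":0,"rz":0},{"dx":0,"dy":0,"dz":-0.4,"rx":0,"ry":0,"rz":0},{"dx":0,"dy":0,"dz":-0.2,"rx":0,"ry":0,"rz":0},{"dx":0,"dy":0,"dz":-0.1,"rx":0,"ry":0,"rz":0},{"dx":0,"dy":0,"dz":0,"rx":0,"ry":0,"rz":0},{"dx":0,"dy":0,"dz":0,"rx":0,"ry":0,"rz":0},{"dx":0,"dy":0,"dz":0,"rx":0,"ry":0,"rz":0}]'

```text
t: 16.8
tcp_pos: [0.6109, -0.0302, 0.0617]
tool_rot: [0.983, -0.181, 0.0, 0.0]
force: [-0.4, -0.3, -0.5]
finger_gap: 0.436
gripper_force: 30.4
```

```bash
python3 st.py
python3 - <<'E'
from h import *
m=cams.camera_model("wrist");im=cams.snapshot("wrist")[:,:,::-1].copy();cv2.imwrite("pics/w9.png",im);np.save("w9.npy",m,allow_pickle=True)
g=cv2.cvtColor(im,cv2.COLOR_BGR2GRAY)
a=np.radians(-20.9);d=np.array([np.cos(a),np.sin(a),0]);n=np.array([-d[1],d[0],0]);s=np.array([.6105,-.0295,0])
print(proj(m,[s+.05*d+[0,0,.05],s+.065*d+[0,0,.02],s+.065*d+.036*n+[0,0,.02],s+.065*d-.036*n+[0,0,.02],s+.05*d+.025*n+[0,0,.05],s+.05*d-.025*n+[0,0,.05]]))
for r in (120,130,140,150,160,165,170):print(r,g[r,176:336:2].tolist())
E
```

```text
16.8 [ 0.61088578 -0.03024763  0.06173714] ang -20.912590149285634 [ 9.83393552e-01 -1.81485436e-01  3.98186623e-04  1.94038408e-05] [-0.40824826 -0.25526392 -0.46435249] 0.4355649104766022 30.38331627845764
to seat units [-0.01543123  0.02990518] rz 0.00041967164285452443
[[253.73062988 161.23123922]
 [253.84197606 128.97137393]
 [196.93088456 128.9262671 ]
 [310.76672324 128.91159798]
 [208.17271689 161.21610235]
 [299.29694627 161.21111045]]
120 [175, 174, 175, 175, 175, 174, 175, 174, 173, 174, 175, 175, 174, 175, 174, 174, 175, 174, 173, 161, 142, 173, 170, 161, 171, 174, 170, 174, 173, 172, 161, 142, 173, 170, 136, 125, 124, 125, 124, 124, 124, 124, 124, 124, 123, 123, 123, 124, 122, 123, 123, 122, 122, 122, 122, 123, 122, 122, 121, 123, 121, 122, 122, 122, 122, 122, 121, 121, 122, 121, 121, 121, 120, 121, 122, 121, 121, 122, 122, 121]
130 [175, 175, 174, 174, 175, 174, 174, 175, 174, 162, 160, 155, 113, 93, 87, 88, 86, 88, 83, 86, 86, 87, 87, 85, 87, 87, 88, 87, 86, 86, 86, 88, 89, 86, 81, 80, 77, 81, 80, 81, 80, 80, 80, 80, 80, 80, 80, 78, 77, 76, 76, 78, 78, 77, 77, 79, 77, 
[... 1283 characters left out ...]
 174, 161, 159, 159, 159, 158, 151, 86, 87, 90, 92, 228, 254, 254, 254, 254, 254, 253, 173, 45, 45, 46, 46, 46, 47, 45, 46, 46, 46, 48, 46, 48, 48, 48, 50, 48, 48, 49, 49, 47, 45, 44, 43, 43, 43, 42, 42, 41, 41, 40, 72, 227, 233, 235, 234, 231, 133, 97, 98, 96, 93, 120, 123, 123, 122, 123, 122, 123, 122, 122, 122, 122, 122, 122, 122]
170 [174, 175, 175, 174, 175, 175, 173, 160, 159, 159, 159, 157, 96, 86, 90, 89, 189, 254, 254, 254, 254, 253, 252, 188, 46, 46, 47, 46, 45, 46, 45, 46, 48, 48, 48, 47, 47, 49, 48, 50, 48, 48, 47, 47, 46, 46, 45, 45, 44, 42, 43, 41, 41, 41, 40, 67, 212, 229, 235, 234, 231, 114, 97, 98, 95, 93, 122, 123, 122, 122, 123, 123, 123, 122, 122, 123, 122, 122, 122, 122]
```

The cradle's edges match the prediction to within 1 px. Lowering the last 3.5 mm before releasing.

move_arm --targets '[{"dx":0,"dy":0.02,"dz":-0.07,"rx":0,"ry":0,"rz":0},{"dx":0,"dy":0,"dz":-0.07,"rx":0,"ry":0,"rz":0},{"dx":0,"dy":0,"dz":0,"rx":0,"ry":0,"rz":0},{"dx":0,"dy":0,"dz":0,"rx":0,"ry":0,"rz":0},{"dx":0,"dy":0,"dz":0,"rx":0,"ry":0,"rz":0},{"dx":0,"dy":0,"dz":0,"rx":0,"ry":0,"rz":0},{"dx":0,"dy":0,"dz":0,"rx":0,"ry":0,"rz":0},{"dx":0,"dy":0,"dz":0,"rx":0,"ry":0,"rz":0},{"dx":0,"dy":0,"dz":0,"rx":0,"ry":0,"rz":0},{"dx":0,"dy":0,"dz":0,"rx":0,"ry":0,"rz":0}]'

```text
t: 18.1
tcp_pos: [0.6106, -0.0297, 0.0578]
tool_rot: [0.983, -0.182, -0.0, -0.0]
force: [0.8, -0.4, -1.6]
finger_gap: 0.435
gripper_force: 30.4
```

```bash
python3 st.py
```

```text
18.1 [ 0.61063719 -0.02970842  0.05781303] ang -20.917739501307157 [ 9.83385473e-01 -1.81529641e-01 -6.69770336e-06 -2.13761391e-05] [ 0.84411045 -0.43226409 -1.58571098] 0.4351898900515906 30.38826584815979
to seat units [-0.00548755  0.00833677] rz 0.0005913167102386059
```

move_arm --targets '[{"dx":0,"dy":0,"dz":0,"rx":0,"ry":0,"rz":0},{"dx":0,"dy":0,"dz":0,"rx":0,"ry":0,"rz":0},{"dx":0,"dy":0,"dz":0,"rx":0,"ry":0,"rz":0},{"dx":0,"dy":0,"dz":0,"rx":0,"ry":0,"rz":0},{"dx":0,"dy":0,"dz":0,"rx":0,"ry":0,"rz":0},{"dx":0,"dy":0,"dz":0.3,"rx":0,"ry":0,"rz":0},{"dx":0,"dy":0,"dz":0.8,"rx":0,"ry":0,"rz":0},{"dx":0,"dy":0,"dz":0.8,"rx":0,"ry":0,"rz":0},{"dx":0,"dy":0,"dz":0.8,"rx":0,"ry":0,"rz":0},{"dx":0,"dy":0,"dz":0.3,"rx":0,"ry":0,"rz":0}]' --claw 65

```text
t: 19.35
tcp_pos: [0.6115, -0.0298, 0.1345]
tool_rot: [0.983, -0.181, 0.001, 0.0]
force: [-0.1, -0.9, 0.5]
finger_gap: 0.65
gripper_force: 0.0
```

move_arm --targets '[{"dx":0,"dy":0,"dz":0,"rx":0,"ry":0,"rz":0},{"dx":0,"dy":0,"dz":0,"rx":0,"ry":0,"rz":0},{"dx":0,"dy":0,"dz":0,"rx":0,"ry":0,"rz":0},{"dx":0,"dy":0,"dz":0,"rx":0,"ry":0,"rz":0},{"dx":0,"dy":0,"dz":0,"rx":0,"ry":0,"rz":0},{"dx":0,"dy":0,"dz":0,"rx":0,"ry":0,"rz":0},{"dx":0,"dy":0,"dz":0,"rx":0,"ry":0,"rz":0},{"dx":0,"dy":0,"dz":0,"rx":0,"ry":0,"rz":0},{"dx":0,"dy":0,"dz":0,"rx":0,"ry":0,"rz":0},{"dx":0,"dy":0,"dz":0,"rx":0,"ry":0,"rz":0}]' --claw 0

```text
t: 20.6
tcp_pos: [0.6106, -0.0297, 0.1328]
tool_rot: [0.983, -0.181, 0.0, -0.0]
force: [0.3, 0.4, 0.8]
finger_gap: 0.001
gripper_force: 0.0
```

```bash
python3 st.py
python3 - <<'E'
from h import *
m=cams.camera_model("wrist");im=cams.snapshot("wrist")[:,:,::-1].copy();cv2.imwrite("pics/w10.png",im)
g=cv2.cvtColor(im,cv2.COLOR_BGR2GRAY)
a=np.radians(-20.9);d=np.array([np.cos(a),np.sin(a),0]);n=np.array([-d[1],d[0],0]);s=np.array([.6105,-.0295,.078])
print("end top",proj(m,[s+.05*d+[0,0,.019],s+.05*d+.014*n,s+.05*d-.014*n,s+.025*d+.019*n,s+.025*d-.019*n]))
print([(r,int(g[r,250])) for r in range(120,260,2)])
for r in (160,200,215,230):print(r,g[r,190:320:2].tolist())
mt=cams.camera_model("side");im=cams.snapshot("side")[:,:,::-1];cv2.imwrite("pics/s2.png",im)
gs=cv2.cvtColor(np.ascontiguousarray(im),cv2.COLOR_BGR2GRAY)
E
```

```text
20.6 [ 0.61062595 -0.02968806  0.13283363] ang -20.913597545569964 [ 9.83392034e-01 -1.81494096e-01  6.87138776e-06 -4.65600457e-06] [0.31081445 0.36443078 0.78380493] 0.0009720222656047185 0.0
to seat units [-0.00503791  0.00752236] rz 0.00045325151899883545
end top [[254.52631277 153.44455358]
 [234.31148696 149.06427696]
 [274.74447104 149.05997527]
 [228.12283518 183.94956138]
 [280.9348741  183.94801997]]
[(120, 121), (122, 75), (124, 87), (126, 136), (128, 234), (130, 235), (132, 234), (134, 206), (136, 106), (138, 100), (140, 91), (142, 49), (144, 50), (146, 49), (148, 49), (150, 50), (152, 55), (154, 160), (156, 227), (158, 224), (160, 115), (162, 96), (164, 96), (166, 97), (168, 97), (170, 97), (172, 106), (174, 218), (176, 226), (178, 226), (180, 227), (182, 226), (184, 226), (186, 226), (188, 226), (190, 226), (192, 226), (194, 226), (196, 226), (198, 226), (200, 141), (202, 124), (204, 225), (206, 226), (208, 225), (210, 226), (212, 224), (214, 200), (216, 200), (218, 199), (220, 202), (222, 252), (224, 253), (226, 253), (228, 253), (230, 253), (232, 253), (234, 253), (23
[... 737 characters left out ...]
72, 164, 124, 123, 123, 123, 123, 123, 123]
215 [156, 157, 156, 157, 162, 173, 173, 174, 175, 174, 159, 158, 159, 153, 114, 133, 132, 146, 253, 251, 216, 232, 240, 245, 249, 251, 251, 252, 253, 250, 200, 202, 211, 207, 201, 199, 196, 196, 194, 186, 180, 177, 168, 165, 174, 199, 229, 117, 128, 132, 108, 122, 124, 124, 124, 123, 123, 122, 122, 123, 122, 122, 123, 123, 123]
230 [172, 172, 173, 174, 173, 173, 174, 174, 174, 174, 169, 158, 158, 158, 118, 126, 131, 137, 249, 251, 211, 230, 238, 243, 248, 251, 252, 252, 253, 253, 253, 253, 253, 253, 253, 250, 249, 249, 247, 241, 236, 229, 217, 199, 185, 225, 227, 101, 94, 92, 92, 123, 124, 123, 123, 123, 123, 122, 123, 123, 123, 122, 122, 122, 122]
```

The barrel is seated: its end is at row 153 (predicted 153.4) and its edges are centred. With the fingers shut, I'll approach the top gently.

move_arm --targets '[{"dx":0,"dy":0,"dz":-0.4,"rx":0,"ry":0,"rz":0},{"dx":0,"dy":0,"dz":-0.4,"rx":0,"ry":0,"rz":0},{"dx":0,"dy":0,"dz":-0.3,"rx":0,"ry":0,"rz":0},{"dx":0,"dy":0,"dz":-0.1,"rx":0,"ry":0,"rz":0},{"dx":0,"dy":0,"dz":-0.08,"rx":0,"ry":0,"rz":0},{"dx":0,"dy":0,"dz":-0.08,"rx":0,"ry":0,"rz":0},{"dx":0,"dy":0,"dz":-0.08,"rx":0,"ry":0,"rz":0},{"dx":0,"dy":0,"dz":-0.08,"rx":0,"ry":0,"rz":0},{"dx":0,"dy":0,"dz":0,"rx":0,"ry":0,"rz":0},{"dx":0,"dy":0,"dz":0,"rx":0,"ry":0,"rz":0}]'

```text
t: 21.95
tcp_pos: [0.6109, -0.0298, 0.0951]
tool_rot: [0.983, -0.181, 0.0, 0.0]
force: [-1.2, 0.3, 2.4]
finger_gap: -0.001
gripper_force: 1.1
```

```bash
python3 st.py
```

```text
21.95 [ 0.61086494 -0.02976022  0.09514115] ang -20.91316071737997 [ 9.83392676e-01 -1.81490338e-01  3.20588772e-04  8.83254387e-06] [-1.16292716  0.29998427  2.43244879] -0.0012601378866127237 1.1365294083952904
to seat units [-0.01459764  0.01040878] rz 0.0004386905793323829
```

Sink is about 2.9 mm, and the force agrees. Pressing 5.1 mm further.

move_arm --targets '[{"dx":0,"dy":0,"dz":-0.04,"rx":0,"ry":0,"rz":0},{"dx":0,"dy":0,"dz":-0.04,"rx":0,"ry":0,"rz":0},{"dx":0,"dy":0,"dz":-0.04,"rx":0,"ry":0,"rz":0},{"dx":0,"dy":0,"dz":-0.04,"rx":0,"ry":0,"rz":0},{"dx":0,"dy":0,"dz":-0.04,"rx":0,"ry":0,"rz":0},{"dx":0,"dy":0,"dz":0,"rx":0,"ry":0,"rz":0},{"dx":0,"dy":0,"dz":0,"rx":0,"ry":0,"rz":0},{"dx":0,"dy":0,"dz":0,"rx":0,"ry":0,"rz":0},{"dx":0,"dy":0,"dz":0,"rx":0,"ry":0,"rz":0},{"dx":0,"dy":0,"dz":0,"rx":0,"ry":0,"rz":0}]'

```text
t: 23.2
tcp_pos: [0.6109, -0.0297, 0.0905]
tool_rot: [0.983, -0.181, 0.0, 0.0]
force: [-1.8, -0.5, 6.2]
finger_gap: 0.002
gripper_force: 3.4
```

```bash
python3 st.py
python3 - <<'E'
from h import *
m=cams.camera_model("wrist");im=cams.snapshot("wrist")[:,:,::-1].copy();cv2.imwrite("pics/w11.png",im)
g=cv2.cvtColor(im,cv2.COLOR_BGR2GRAY)
a=np.radians(-20.9);d=np.array([np.cos(a),np.sin(a),0]);n=np.array([-d[1],d[0],0]);s=np.array([.6105,-.0295,.071])
print("pred",proj(m,[s+.05*d+[0,0,.019],s+.035*d+.019*n,s+.035*d-.019*n]))
print([(r,int(g[r,250])) for r in range(140,240,2)])
for r in (190,200,210):print(r,g[r,190:320:2].tolist())
for i in range(4):cams.snapshot("top");s=sensors.sense();print(s['tcp_pos'][2],s['force'])
E
```

```text
23.2 [ 0.6108924  -0.02973681  0.09046187] ang -20.91044121304518 [ 9.83396964e-01 -1.81466996e-01  3.75001409e-04  2.64011747e-05] [-1.77959809 -0.49899852  6.23938804] 0.001973140464110199 3.4277570620179176
to seat units [-0.01569609  0.00947235] rz 0.0003480404348393288
pred [[254.62385339 164.95896807]
 [222.44635895 183.6680404 ]
 [286.78588354 183.66986012]]
[(140, 235), (142, 142), (144, 95), (146, 103), (148, 115), (150, 54), (152, 53), (154, 52), (156, 53), (158, 53), (160, 54), (162, 53), (164, 91), (166, 188), (168, 231), (170, 231), (172, 159), (174, 99), (176, 98), (178, 98), (180, 98), (182, 99), (184, 98), (186, 98), (188, 114), (190, 225), (192, 230), (194, 230), (196, 230), (198, 230), (200, 229), (202, 229), (204, 229), (206, 230), (208, 229), (210, 229), (212, 229), (214, 228), (216, 229), (218, 229), (220, 223), (222, 103), (224, 162), (226, 227), (228, 228), (230, 228), (232, 228), (234, 226), (236, 197), (238, 120)]
190 [160, 160, 160, 160, 160, 160, 159, 160, 160, 149, 116, 137, 134, 134, 154, 211, 163, 170, 183, 190, 197, 206, 217, 219, 221, 222, 223, 225, 22
[... 367 characters left out ...]
30, 228, 228, 227, 225, 219, 216, 212, 207, 196, 188, 173, 220, 228, 112, 101, 100, 98, 91, 124, 126, 126, 127, 127, 127, 126, 126, 126, 126]
210 [160, 159, 160, 160, 160, 161, 160, 160, 160, 159, 112, 127, 134, 132, 135, 251, 233, 162, 179, 186, 196, 203, 213, 219, 221, 222, 223, 226, 227, 228, 229, 232, 235, 235, 234, 232, 229, 229, 228, 227, 224, 219, 216, 213, 207, 196, 187, 169, 206, 218, 114, 138, 131, 96, 90, 125, 126, 126, 126, 125, 126, 125, 125, 126, 125]
0.09042565889116617 [-0.23437924  0.14065805  6.29554814]
0.09042536665587307 [-1.35300067 -0.17872016  6.2550186 ]
0.09045569806138268 [-1.56066572  0.65475557  7.33241544]
0.0904681742444132 [-1.64408897  0.65438065  6.81717781]
```

move_arm --targets '[{"dx":0,"dy":0,"dz":-0.02,"rx":0,"ry":0,"rz":0},{"dx":0,"dy":0,"dz":0,"rx":0,"ry":0,"rz":0},{"dx":0,"dy":0,"dz":0,"rx":0,"ry":0,"rz":0},{"dx":0,"dy":0,"dz":0,"rx":0,"ry":0,"rz":0},{"dx":0,"dy":0,"dz":0,"rx":0,"ry":0,"rz":0},{"dx":0,"dy":0,"dz":0,"rx":0,"ry":0,"rz":0},{"dx":0,"dy":0,"dz":0,"rx":0,"ry":0,"rz":0},{"dx":0,"dy":0,"dz":0,"rx":0,"ry":0,"rz":0},{"dx":0,"dy":0,"dz":0,"rx":0,"ry":0,"rz":0},{"dx":0,"dy":0,"dz":0,"rx":0,"ry":0,"rz":0}]'

```text
t: 24.7
tcp_pos: [0.6109, -0.0298, 0.09]
tool_rot: [0.983, -0.181, 0.0, 0.0]
force: [-1.7, 0.3, 7.4]
finger_gap: 0.002
gripper_force: 3.6
```

```bash
python3 st.py; python3 -c "
from station import order;print(order.sign_off())"
```

```text
24.7 [ 0.61091188 -0.02976325  0.09003308] ang -20.91394847437014 [ 9.83391400e-01 -1.81497093e-01  3.99059114e-04  2.02977948e-05] [-1.65734659  0.27548386  7.36345986] 0.0023188724910877738 3.634815774857998
to seat units [-0.01647526  0.01053014] rz 0.00046494914567141166
the job is handed in; nothing more can be done
None
```

I set the valve lever to about 45° (measured 45–46°), then laid the barrel centred in the V cradle and let it settle; the shut fingers now hold it pressed down about 8 mm, and the job was handed in at 24.7 s.

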